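# Change over the indexed block clamp on the goldsmith's bench

## Task

The ring-mould block in the clamp is finished: slide the clamp jaw wide open by its black handle, lift the block out and lay it flat in the green tray, letting go of it. Then set the clamp's end stop for the next, longer block: pull up its red lock plunger, slide the stop away from the jaw to the next hole along the rail, let the pin drop in and push it fully home, and finish while still gripping the red knob and holding the pin home. Leave the jaw open and do not disturb the two rings, the loupe and the cutters.

Things in the scene. Friction and masses are not known exactly. Their poses are not given: they have to be found in the camera images.
- fixture: Block clamp bolted to the bench: blue base plate 110 x 300 x 12 mm, steel rail 36 mm wide along its own y, rail top 40 mm up. Origin: centre of the base's underside; z up, +y along the rail from jaw to stop. Three 11 mm lock holes in the rail top at y = 42.5 (pin starts here), 72.5, 102.5 mm. The block starts on the rail between jaw and stop, centred at y = -15 mm.
- jaw (a joint): Sliding clamp jaw, m: 0 closed on the block, grows as it slides away from the block (fixture -y) to 0.040 fully open; starts at 0 to 0.004. Friction about 2.5 N; it stays where left. Closed, its hold-down lip reaches 8 mm over the block's top, 1.5 mm above it, so the block lifts out only with the jaw open.
- jaw_grip (a point): Point to grip in the middle of the black handle on the jaw, 100 mm above the bench; moves with the jaw. The handle is a block 26 mm across the rail (fixture x), 22 mm along it; its top is 10 mm above this point, its foot 22 mm below, on the dark steel jaw, which is 44 mm wide across the rail.
- block: Finished part: loose milled aluminium block, 46 mm across the rail (its x), 70 mm along it (its y), 30 mm high, about 0.26 kg, dark ring groove on top. Origin: centre of its underside, at first on the rail top 40 mm above the bench. It overhangs the rail by 5 mm each side, so fingers can close on it across the rail.
- tray: Fixed shallow green tray, 160 x 160 mm outside, 14 mm high, walls and floor 5 mm thick. Origin: centre of its underside. It may stand on the left or the right of the clamp.
- stop (a joint): Aluminium end stop's place along the rail, m: 0 with the pin in the first hole (start), growing away from the jaw (fixture +y): 0.030 at the next hole, 0.060 at the last. Friction about 2 N. Locked while the pin is down in a hole, with 1.5 mm play each way. The stop is 48 mm across the rail, 44 mm along it, its top 62 mm above the bench.
- plunger (a joint): Lift of the lock plunger in the stop, m: 0 with its pin fully home in a hole, 0.007 with the round-ended pin resting on the rail top between holes, 0.014 pulled up to the limit. A spring pushes it down with 3.6 N at 0, 300 N/m. The pin is 8 mm thick.
- knob_grip (a point): Point to grip on the axis of the red plunger knob, 86 mm above the bench with the pin home. The knob is an upright cylinder 22 mm in diameter, 34 mm high, its top 14 mm above this point and its underside 20 mm below it, 4 mm above the top of the stop. It rises with the plunger and moves with the stop.
- knob: The same red plunger knob; origin: centre of its underside.
- bench_pin: Fixed dark wooden bench pin, a notched board about 145 x 110 x 18 mm on the bench, two rings lying on it; origin at its underside. It stands on the side of the clamp where the tray is not.
- ring_silver: Bystander: loose silver ring, 23 mm outside, 6 mm high, lying on the bench pin. Origin: centre of its underside.
- ring_gold: Bystander: loose gold ring, 23 mm outside, 6 mm high, lying on the bench pin. Origin: centre of its underside.
- loupe: Bystander: loose steel loupe, upright cylinder 36 mm in diameter, 34 mm high, beyond the clamp. Origin: centre of its underside.
- cutters: Bystander: loose flush cutters with grey handles, about 130 x 70 x 16 mm, lying beyond the clamp. Origin: at the pivot, on the bench.
Things that resemble listed ones, but are neither listed nor needed, are in the scene too. Of the things like the block, leave any that is turquoise; of the rest the smaller one is meant. Leave any yellow look-alike of the tray alone.

How it is judged:
By the outcome, as a careful person would: the job done as asked, in the order asked, and still so for the second after the job is handed in, while the arm keeps its last pose, push and grip.
It also fails if it takes over 51 s, if anything falls off the work surface, if the arm or the gripper's body presses on something with over 40 N, if the wrist force passes 120 N, or if a joint passes its speed limit or range.

## Robot

A 6-joint arm with a two-finger parallel gripper is mounted at the origin on the work surface. World frame = base frame: x ahead of the robot, y to its left, z up, the work surface at z = 0. Lengths are in m, angles in rad, forces in N, time in s.
With the tool pointing down it reaches from about 0.35 to 0.85 m from the base axis. Payload 8.1 kg.
Tool frame: the origin (TCP) lies at the centre of the arm's flange, where the gripper is bolted on; the fingertips stand 186 mm ahead of it and the grasp point (between the pads) lies 167 mm ahead of it; z points along the fingers, y is the line along which they close (so a half turn about z gives the same grasp; the last joint's range is limited). The gripper opens to 93 mm and grips with 3 to 60 N. Pads are 15 mm wide; open, the fingers measure 128 mm over their backs; the gripper's body (75 mm by 188 mm) begins 65 mm behind the grasp point.
Start: joints at [-1.312, 0.13, 1.488, -0, 1.523, -0.085], TCP at [0.202, -0.565, 0.405] pointing down, gripper open.
Joint ranges: [-2.96, 2.96], [-0.89, 2.26], [0.02, 2.5], [-1.34, 4.48], [0, 2.73], [-2.66, 2.66]. Speed limits (rad/s): [2.39, 2.39, 2.79, 3.14, 3.14, 3.14].

## Interface

Orientations are given as a rotation vector (axis times angle).
In Python, from rig import bot, vision gives the robot as it stands.
- The arm moves only by the tool arm_command, never from a script. Its argument "series" is a list of rows, each an object with "fingers": the closure, from -1 (fully open) to 1 (shut); "delta_pos": the shift along the tool's x, y, z in m, a list of three; "twist": the turn, a rotation vector about the tool's x, y, z in rad, a list of three. A call has 1 to 12 rows; each row is the pose to reach, as a shift and turn from the pose commanded when the call began, along the tool's axes at that moment; what a row does not reach only later rows make up. A row lasts 1/12 s, in which the tool goes at most 41.7 mm and 7.16 degrees, less where a joint would pass 70% of its speed; a pose out of reach is approached as far as the arm can. A call with a gripper value outside its range is refused whole. The fingers move at their own pace and stop on an object; the grip force is fixed at half the most. Time passes only in rows, so rows that repeat a pose let the fingers close. It gives the time, the measured TCP pose, the force, the opening and the grip force at its end, in the units of the state.
- bot.get_state(): the state, without advancing time (a new reading comes with each control period).
- vision.camera(name): name is "side" or "top"; returns the picture (480x640x3 uint8, red, green, blue); there is no depth.
- vision.camera_params(name): a dict with "vfov" (degrees; the focal length in pixels is half the picture's height over the tangent of half this angle, whatever the lens; pixels are square), "cx", "cy" (the principal point, pixels), "eye" and "orientation" of the camera in the world. Camera axes: x right, y up, looking along -z (the intrinsics and any distortion apply to the point x, -y, -z); pixel columns grow to the right and rows downward; lengths in m; the calibration is good to about 2 mm. A picture is of the moment at which its call begins. camera_params takes no time and is no camera call.
- bot.sign_off(): hands the job in; it is judged then, once.
The state is a dict: "time_s": time; "joint_pos": joint angles; "joint_velocities": joint speeds; "joint_efforts": joint torques, N m; "tcp_pos": TCP position; "eef_rot": TCP orientation; "force": force on the tool from outside, world axes, zero at the start; "moment": the same for the moment, N m; "gripper_width": finger opening in m; "grasp_force": force on a finger pad.
Only numpy, scipy, OpenCV 4.12 (cv2) and the standard library are available. Lean on these libraries where they do the work, as an engineer would, in place of code of your own. Each camera call takes 0.05 s, during which the arm holds its last target. There are 200 camera calls.

## Working session

There is one attempt and no reset: what is moved stays moved. The work goes in short steps, Python scripts to look and compute and a tool call to move; the robot and the scene stay as the last step left them, time stands still between calls to the robot, and variables do not carry over. Pictures are saved under pics/ and viewed, at most 10 in all, crops included, and the job is handed in when it is done.

Besides the shell and the picture viewer there is one more tool, called after "Emit:" as name([rows], argument=value, ...), one row to a line, values as JSON. arm_command: Moves the arm, as the interface text tells. Its arguments: {"type":"object","properties":{"series":{"type":"array","items":{"type":"object","properties":{"fingers":{"type":"number"},"delta_pos":{"type":"array","items":{"type":"number"}},"twist":{"type":"array","items":{"type":"number"}}}}}},"required":["series"]}

```bash
ls; mkdir -p pics
python3 - <<'E'
from rig import bot, vision
import cv2
for n in("side","top"):
    cv2.imwrite(f"pics/{n}0.png",vision.camera(n)[:,:,::-1]); print(n,vision.camera_params(n))
print(bot.get_state())
E
```

```text
pics
side {'vfov': 55.952574083253296, 'cx': 322.08654608517537, 'cy': 238.4478595111771, 'eye': array([0.46559081, 0.81403599, 0.73420468]), 'orientation': array([ 0.08730407, -1.38117224, -2.65848882])}
top {'vfov': 52.63964770410631, 'cx': 322.51640490049505, 'cy': 242.56395248686383, 'eye': array([ 0.41197607, -0.11899943,  1.38753583]), 'orientation': array([ 0.13045336, -0.0912392 , -1.5785385 ])}
{'time_s': 0.1, 'joint_pos': array([-1.31239046e+00,  1.31076869e-01,  1.48912461e+00,  1.93993193e-05,
        1.52299893e+00, -8.54268005e-02]), 'joint_velocities': array([-0.00035339, -0.00230677, -0.00336876,  0.0001659 , -0.00133897,
        0.00137129]), 'joint_efforts': array([ 1.59569096e-03, -5.61347151e+01, -4.93091798e+01,  7.70515529e-02,
        2.92655913e-02, -5.73272791e-05]), 'tcp_pos': array([ 0.20221853, -0.56469071,  0.40382248]), 'eef_rot': array([-3.09370210e+00, -5.37158843e-01,  1.87735580e-04]), 'force': array([-0.99819829, -0.46266734,  0.40869155]), 'moment': array([ 0.01709527, -0.02396005,  0.04985611]), 'grasp_force': 0.0, 'gripper_width': 0.09316635812448967}
```

View pics/top0.png

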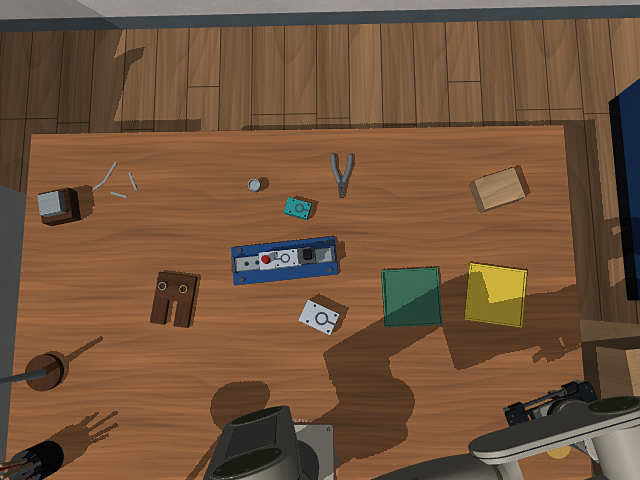

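View pics/side0.png

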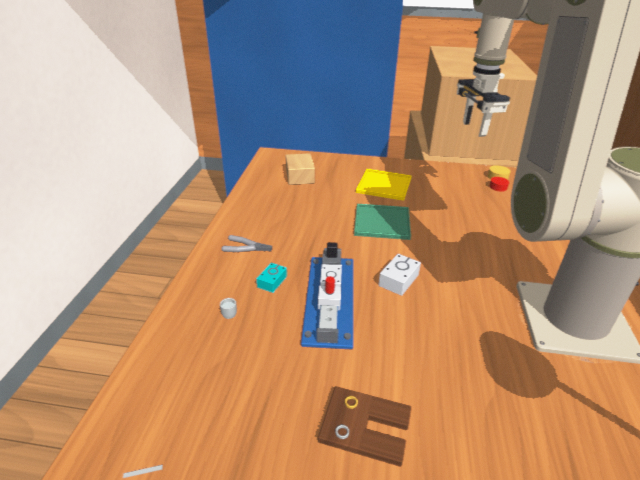

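The top view shows the clamp (blue base around (285,260), red knob (266,259), black handle (307,254)), with the green tray at (411,297) and the bench pin at (175,298). The side view agrees, with the knob at (330,285) and the handle at (332,252). The white block at (320,316) and the turquoise one are look-alikes.

```bash
cat > h.py <<'E'
import numpy as np, cv2
from scipy.spatial.transform import Rotation as R
from rig import bot, vision
def cam(n):
    p=vision.camera_params(n); f=240/np.tan(np.radians(p['vfov'])/2)
    return f,p['cx'],p['cy'],np.array(p['eye']),R.from_rotvec(p['orientation']).as_matrix()
def proj(n,P):
    f,cx,cy,e,M=cam(n); q=(np.atleast_2d(P)-e)@M
    return np.c_[cx+f*q[:,0]/-q[:,2], cy-f*q[:,1]/-q[:,2]]
def ray(n,uv):
    f,cx,cy,e,M=cam(n); uv=np.atleast_2d(uv).astype(float)
    return e,np.c_[(uv[:,0]-cx)/f,-(uv[:,1]-cy)/f,-np.ones(len(uv))]@M.T
def onz(n,uv,z):
    e,d=ray(n,uv); return e+d*((z-e[2])/d[:,2])[:,None]
def tri(a,b):
    (e1,d1),(e2,d2)=ray('top',a),ray('side',b); d1=d1[0];d2=d2[0]
    s=np.linalg.lstsq(np.c_[d1,-d2],e2-e1,rcond=None)[0]
    p,q=e1+s[0]*d1,e2+s[1]*d2; return (p+q)/2,np.linalg.norm(p-q)
def mask(img,lo,hi,box):
    m=cv2.inRange(cv2.cvtColor(img,cv2.COLOR_RGB2HSV),lo,hi); o=np.zeros_like(m)
    x0,y0,x1,y1=box; o[y0:y1,x0:x1]=m[y0:y1,x0:x1]; return o
E
python3 - <<'E'
from h import *
im={n:cv2.imread(f"pics/{n}0.png")[:,:,::-1].copy() for n in('top','side')}
def rect(m): return cv2.minAreaRect(cv2.findNonZero(m))
def cen(m): return np.argwhere(m>0).mean(0)[::-1]
for n,bb in(('top',(210,220,360,300)),('side',(290,230,370,360))):
    m=mask(im[n],(100,120,40),(125,255,255),bb)
    c=cv2.boxPoints(rect(m)) if n=='top' else cv2.approxPolyDP(cv2.convexHull(cv2.findNonZero(m)),6,True)[:,0]
    w=onz(n,c,.012);print(n,'base',c.round(1).tolist(),w.round(4).tolist(),w.mean(0).round(4))
    print([np.linalg.norm(w[i]-w[i-1]).round(3) for i in range(len(w))])
r=[cen(mask(im[n],(0,150,60),(8,255,255),b)) for n,b in(('top',(250,240,285,275)),('side',(315,270,345,300)))]
print('red',r,tri(*r))
for n,bb in(('top',(370,255,450,335)),('side',(345,195,420,245))):
    m=mask(im[n],(60,60,20),(95,255,255),bb); c=cv2.approxPolyDP(cv2.convexHull(cv2.findNonZero(m)),5,True)[:,0]
    w=onz(n,c,.014);print(n,'tray',c.tolist(),w.round(3).tolist(),w.mean(0))
    print([np.linalg.norm(w[i]-w[i-1]).round(3) for i in range(len(w))])
a=cv2.resize(im['top'][225:295,220:350],None,fx=6,fy=6,interpolation=cv2.INTER_CUBIC)
cv2.imwrite('pics/c1.png',a[:,:,::-1])
E
```

```text
top base [[229.60000610351562, 247.1999969482422], [333.70001220703125, 235.8000030517578], [337.79998779296875, 273.5], [233.8000030517578, 284.8999938964844]] [[0.5972, 0.1817, 0.012], [0.6265, -0.1177, 0.012], [0.5182, -0.1281, 0.012], [0.489, 0.1679, 0.012]] [0.5577 0.0259 0.012 ]
[np.float64(0.109), np.float64(0.301), np.float64(0.109), np.float64(0.298)]
side base [[350, 348], [302, 345], [312, 258], [351, 259]] [[0.4957, 0.1777, 0.012], [0.595, 0.1864, 0.012], [0.6255, -0.1085, 0.012], [0.5245, -0.1219, 0.012]] [0.5602 0.0334 0.012 ]
[np.float64(0.301), np.float64(0.1), np.float64(0.296), np.float64(0.102)]
red [array([264.70588235, 258.74509804]), array([329.536, 284.608])] (array([0.55522687, 0.06992342, 0.08347997]), np.float64(0.0006976156875817251))
top tray [[441, 323], [385, 326], [381, 271], [436, 267]] [[0.377, -0.413, 0.014], [0.37, -0.257, 0.014], [0.524, -0.25, 0.014], [0.533, -0.405, 0.014]] [ 0.45123566 -0.3314487   0.014     ]
[np.float64(0.156), np.float64(0.155), np.float64(0.154), np.float64(0.155)]
side tray [[409, 238], [355, 234], [357, 205], [406, 207]] [[0.375, -0.243, 0.014], [0.525, -0.236, 0.014], [0.534, -0.395, 0.014], [0.384, -0.41, 0.014]] [ 0.45437782 -0.32078006  0.014     ]
[np.float64(0.168), np.float64(0.15), np.float64(0.159), np.float64(0.151)]
```

View pics/c1.png

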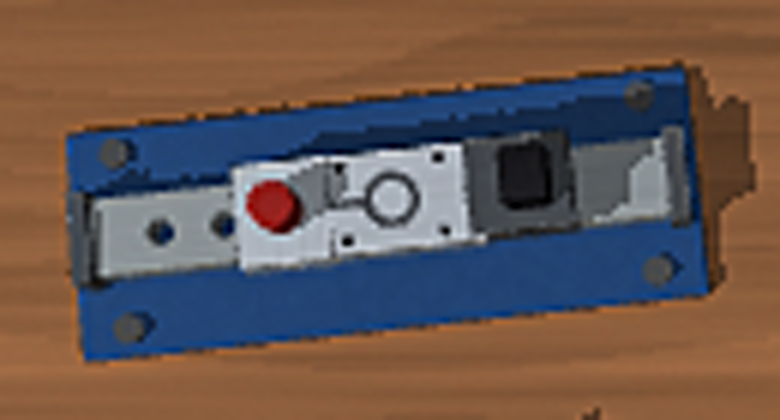

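The crop shows the clamp seen squarely: knob at crop (273,205), handle at (524,172), and free holes at (160,231) and (222,225) to the left of the stop. Next I fit the fixture and handle positions.

```bash
cat > fit.py <<'E'
from h import *
from scipy.optimize import least_squares
def box(cx,cy,hx,hy,z0,z1): return np.array([[cx+a*hx,cy+b*hy,z] for a in(-1,1) for b in(-1,1) for z in(z0,z1)])
def W(p,L): c,s=np.cos(p[2]),np.sin(p[2]); return L@np.array([[c,s,0],[-s,c,0],[0,0,1]])+[p[0],p[1],0]
t=np.linspace(0,6.28,24)
def cyl(y,z0,z1,r=.011): return np.vstack([np.c_[r*np.cos(t),y+r*np.sin(t),0*t+z] for z in(z0,z1)])
def hc(pts):
    M=cv2.moments(cv2.convexHull(np.float32(pts))); return np.array([M['m10'],M['m01']])/M['m00']
def obs(m):
    k,l,s,c=cv2.connectedComponentsWithStats(m); i=1+np.argmax(s[1:,4]); return hc(cv2.findNonZero(np.uint8(l==i))),s[i,4]
if __name__=='__main__':
    im={n:cv2.imread(f"pics/{n}0.png")[:,:,::-1].copy() for n in('top','side')}
    red={n:obs(mask(im[n],(0,150,60),(8,255,255),b)) for n,b in(('top',(250,240,285,275)),('side',(315,270,345,300)))}
    blk={n:obs(mask(im[n],(0,0,0),(180,255,45),b)) for n,b in(('top',(301,245,314,262)),('side',(324,241,341,262)))}
    blue=obs(mask(im['top'],(100,120,40),(125,255,255),(210,220,360,300)))
    print(red,blk,blue)
    def res(p):
        r=[hc(proj('top',W(p,box(0,0,.055,.15,0,.012))))-blue[0], [(p[2]-.0976)*300]]
        for n in red: r+=[hc(proj(n,W(p,cyl(.0425,.066,.1))))-red[n][0], (hc(proj(n,W(p,box(0,p[3],.013,.011,.078,.11))))-blk[n][0])]
        return np.concatenate(r)
    s=least_squares(res,[.558,.027,.0976,-.08]);print(s.x.round(4),res(s.x).round(2))
    print('knob',W(s.x,np.array([[0,.0425,.086]])),'handle',W(s.x,np.array([[0,s.x[3],.1]])))
E
python3 fit.py
```

```text
{'top': (array([264.6627451 , 258.79607843]), np.int32(51)), 'side': (array([329.70720721, 284.63213213]), np.int32(125))} {'top': (array([306.98989899, 253.71111111]), np.int32(98)), 'side': (array([331.08405797, 252.16521739]), np.int32(50))} (array([283.95182457, 260.34053001]), np.int32(2186))
[ 0.5594  0.0266  0.0979 -0.0679] [-0.43 -0.36  0.1   0.36 -0.21 -1.76 -0.05  0.03 -0.17  0.74 -1.77]
knob [[0.55524023 0.06892995 0.086     ]] handle [[ 0.56603054 -0.04091068  0.1       ]]
```

Emit:
arm_command([
  {"fingers": -1,"delta_pos": [0.518,-0.367,0.075],"twist": [0,0,-1.325]},
  {"fingers": -1,"delta_pos": [0.518,-0.367,0.075],"twist": [0,0,-1.325]},
  {"fingers": -1,"delta_pos": [0.518,-0.367,0.075],"twist": [0,0,-1.325]},
  {"fingers": -1,"delta_pos": [0.518,-0.367,0.075],"twist": [0,0,-1.325]},
  {"fingers": -1,"delta_pos": [0.518,-0.367,0.075],"twist": [0,0,-1.325]},
  {"fingers": -1,"delta_pos": [0.518,-0.367,0.075],"twist": [0,0,-1.325]},
  {"fingers": -1,"delta_pos": [0.518,-0.367,0.075],"twist": [0,0,-1.325]},
  {"fingers": -1,"delta_pos": [0.518,-0.367,0.075],"twist": [0,0,-1.325]},
  {"fingers": -1,"delta_pos": [0.518,-0.367,0.075],"twist": [0,0,-1.325]},
  {"fingers": -1,"delta_pos": [0.518,-0.367,0.075],"twist": [0,0,-1.325]},
  {"fingers": -1,"delta_pos": [0.518,-0.367,0.075],"twist": [0,0,-1.325]},
  {"fingers": -1,"delta_pos": [0.518,-0.367,0.075],"twist": [0,0,-1.325]},
])

```text
time_s: 1.1
tcp_pos: [0.4875, -0.156, 0.3456]
eef_rot: [-2.104, -2.333, 0.0]
force: [0.4, -1.4, -0.3]
gripper_width: 0.0934
grasp_force: 0.0
```

```bash
cat > go.py <<'E'
# usage: go.py fx fy z : tool-frame shift of grasp point to fixture-frame point, plus twist error
from h import *; import sys
YAW=.0979; O=np.array([.5594,.0266,0])
def where():
    s=bot.get_state(); M=R.from_rotvec(s['eef_rot']).as_matrix(); g=s['tcp_pos']+.167*M[:,2]
    F=R.from_euler('z',YAW).as_matrix(); return s,M,F,F.T@(g-O)
s,M,F,g=where()
T=F@np.array([[0,1,0],[1,0,0],[0,0,-1]])
print('t',round(s['time_s'],2),'grasp(fix)',g.round(4),'Ffix',(F.T@s['force']).round(1),'w',round(s['gripper_width'],4),'gf',round(s['grasp_force'],1))
tw=R.from_matrix(M.T@T).as_rotvec(); print('twist',tw.round(4))
if len(sys.argv)>3:
    tcp=O+F@np.array([float(a) for a in sys.argv[1:4]])-.167*T[:,2]; print('delta',(M.T@(tcp-s['tcp_pos'])).round(4))
E
python3 go.py 0 -.071 .163
```

```text
t 1.1 grasp(fix) [-0.0894 -0.1747  0.1786] Ffix [ 0.3 -1.4 -0.3] w 0.0934 gf 0.0
twist [-0.0002 -0.0001  0.0054]
delta [0.1032 0.0899 0.0156]
```

Emit:
arm_command([
  {"fingers": -1,"delta_pos": [0.103,0.09,0.016],"twist": [0,0,0.005]},
  {"fingers": -1,"delta_pos": [0.103,0.09,0.016],"twist": [0,0,0.005]},
  {"fingers": -1,"delta_pos": [0.103,0.09,0.016],"twist": [0,0,0.005]},
  {"fingers": -1,"delta_pos": [0.103,0.09,0.016],"twist": [0,0,0.005]},
  {"fingers": -1,"delta_pos": [0.103,0.09,0.016],"twist": [0,0,0.005]},
  {"fingers": -1,"delta_pos": [0.103,0.09,0.016],"twist": [0,0,0.005]},
  {"fingers": -1,"delta_pos": [0.103,0.09,0.016],"twist": [0,0,0.005]},
])

```text
time_s: 1.68
tcp_pos: [0.566, -0.0476, 0.3299]
eef_rot: [-2.116, -2.322, 0.001]
force: [-0.8, -0.0, 0.7]
gripper_width: 0.0927
grasp_force: 0.0
```

```bash
python3 go.py 0 -.071 .102; python3 -c "
from h import *
a=vision.camera('side')[200:350,260:400];b=vision.camera('top')[190:320,220:360]
a=cv2.resize(a,(560,600));b=cv2.resize(b,(646,600))
cv2.imwrite('pics/s1.png',cv2.resize(np.hstack([a,b]),(800,398))[:,:,::-1])"
```

```text
t 1.68 grasp(fix) [-0.0009 -0.0745  0.1629] Ffix [-0.8  0.1  0.7] w 0.0927 gf 0.0
twist [-0.0009  0.0003 -0.0053]
delta [0.0035 0.0008 0.0608]
```

View pics/s1.png

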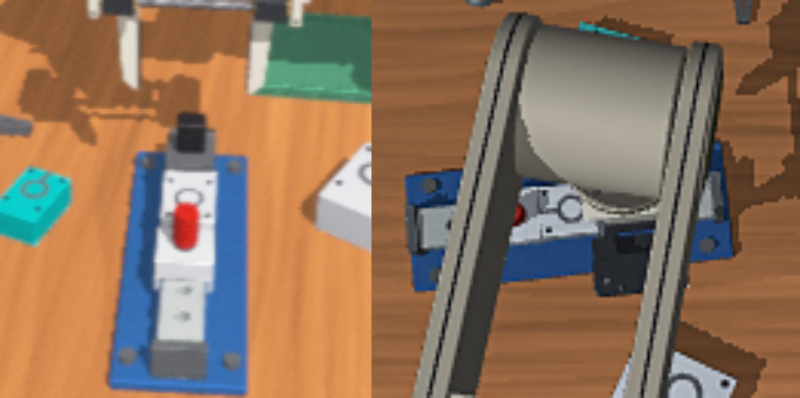

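The fingers, at crop x 130 and 255, straddle the black handle at 190 evenly. I'll descend and close.

Emit:
arm_command([
  {"fingers": -1,"delta_pos": [0.003,0.001,0.02],"twist": [0,0,-0.005]},
  {"fingers": -1,"delta_pos": [0.003,0.001,0.04],"twist": [0,0,-0.005]},
  {"fingers": -1,"delta_pos": [0.003,0.001,0.06],"twist": [0,0,-0.005]},
  {"fingers": -1,"delta_pos": [0.003,0.001,0.06],"twist": [0,0,-0.005]},
  {"fingers": 1,"delta_pos": [0.003,0.001,0.06],"twist": [0,0,-0.005]},
  {"fingers": 1,"delta_pos": [0.003,0.001,0.06],"twist": [0,0,-0.005]},
  {"fingers": 1,"delta_pos": [0.003,0.001,0.06],"twist": [0,0,-0.005]},
  {"fingers": 1,"delta_pos": [0.003,0.001,0.06],"twist": [0,0,-0.005]},
  {"fingers": 1,"delta_pos": [0.003,0.001,0.06],"twist": [0,0,-0.005]},
  {"fingers": 1,"delta_pos": [0.003,0.001,0.06],"twist": [0,0,-0.005]},
  {"fingers": 1,"delta_pos": [0.003,0.001,0.06],"twist": [0,0,-0.005]},
  {"fingers": 1,"delta_pos": [0.003,0.001,0.06],"twist": [0,0,-0.005]},
])

```text
time_s: 2.78
tcp_pos: [0.5672, -0.0436, 0.2702]
eef_rot: [2.11, 2.328, 0.0]
force: [-1.0, 0.7, -0.3]
gripper_width: 0.044
grasp_force: 0.0
```

```bash
python3 go.py 0 -.071 .102
```

```text
t 2.78 grasp(fix) [ 0.001  -0.0706  0.1032] Ffix [-0.9  0.8 -0.3] w 0.044 gf 0.0
twist [0.0002 0.     0.0003]
delta [-0.0004 -0.0009  0.0012]
```

Still closing; wait half a second.

Emit:
arm_command([
  {"fingers": 1},
  {"fingers": 1},
  {"fingers": 1},
  {"fingers": 1},
  {"fingers": 1},
  {"fingers": 1},
  {"fingers": 1},
])

```text
$.series[0]: bad value
```

```bash
python3 go.py 0 -.111 .102
```

```text
t 2.78 grasp(fix) [ 0.001  -0.0706  0.1032] Ffix [-0.9  0.8 -0.3] w 0.044 gf 0.0
twist [0.0002 0.     0.0003]
delta [-0.0404 -0.0009  0.0012]
```

Emit:
arm_command([
  {"fingers": 1,"delta_pos": [0,0,0],"twist": [0,0,0]},
  {"fingers": 1,"delta_pos": [0,0,0],"twist": [0,0,0]},
  {"fingers": 1,"delta_pos": [0,0,0],"twist": [0,0,0]},
  {"fingers": 1,"delta_pos": [0,0,0],"twist": [0,0,0]},
  {"fingers": 1,"delta_pos": [0,0,0],"twist": [0,0,0]},
  {"fingers": 1,"delta_pos": [0,0,0],"twist": [0,0,0]},
  {"fingers": 1,"delta_pos": [0,0,0],"twist": [0,0,0]},
])

```text
time_s: 3.37
tcp_pos: [0.5661, -0.0438, 0.2698]
eef_rot: [-2.108, -2.325, 0.004]
force: [-10.6, -0.7, 6.6]
gripper_width: 0.0258
grasp_force: 30.0
```

```bash
python3 go.py 0 -.111 .102
```

```text
t 3.37 grasp(fix) [-0.0009 -0.0706  0.1028] Ffix [-10.6   0.4   6.6] w 0.0258 gf 30.0
twist [-0.0041 -0.0003  0.0001]
delta [-0.0403  0.0002  0.0008]
```

Emit:
arm_command([
  {"fingers": 1,"delta_pos": [-0.004,-0.002,0],"twist": [0,0,0]},
  {"fingers": 1,"delta_pos": [-0.01,-0.002,0],"twist": [0,0,0]},
  {"fingers": 1,"delta_pos": [-0.016,-0.002,0],"twist": [0,0,0]},
  {"fingers": 1,"delta_pos": [-0.022,-0.002,0],"twist": [0,0,0]},
  {"fingers": 1,"delta_pos": [-0.028,-0.002,0],"twist": [0,0,0]},
  {"fingers": 1,"delta_pos": [-0.034,-0.002,0],"twist": [0,0,0]},
  {"fingers": 1,"delta_pos": [-0.038,-0.002,0],"twist": [0,0,0]},
  {"fingers": 1,"delta_pos": [-0.04,-0.002,0],"twist": [0,0,0]},
  {"fingers": 1,"delta_pos": [-0.041,-0.002,0],"twist": [0,0,0]},
  {"fingers": 1,"delta_pos": [-0.041,-0.002,0],"twist": [0,0,0]},
])

```text
time_s: 4.2
tcp_pos: [0.5692, -0.0834, 0.2699]
eef_rot: [-2.108, -2.326, -0.004]
force: [2.1, 13.1, 0.2]
gripper_width: 0.0259
grasp_force: 30.0
```

```bash
python3 go.py 0 -.111 .102
```

```text
t 4.2 grasp(fix) [-0.0011 -0.1097  0.1029] Ffix [ 3.4 12.9  0.2] w 0.0259 gf 30.0
twist [-0.0003 -0.004   0.0004]
delta [-0.0006  0.001   0.0009]
```

The jaw is at its end stop: 39 mm travelled, 13 N resisting. Release, rise, and go over the block.

Emit:
arm_command([
  {"fingers": 1,"delta_pos": [0.002,0,0],"twist": [0,0,0]},
  {"fingers": -1,"delta_pos": [0.002,0,0],"twist": [0,0,0]},
  {"fingers": -1,"delta_pos": [0.002,0,0],"twist": [0,0,0]},
  {"fingers": -1,"delta_pos": [0.002,0,0],"twist": [0,0,0]},
  {"fingers": -1,"delta_pos": [0.002,0,0],"twist": [0,0,0]},
  {"fingers": -1,"delta_pos": [0.002,0,-0.03],"twist": [0,0,0]},
  {"fingers": -1,"delta_pos": [0.002,0,-0.06],"twist": [0,0,0]},
  {"fingers": -1,"delta_pos": [0.035,0,-0.06],"twist": [0,0,0]},
  {"fingers": -1,"delta_pos": [0.07,0,-0.06],"twist": [0,0,0]},
  {"fingers": -1,"delta_pos": [0.096,0,-0.06],"twist": [0,0,0]},
  {"fingers": -1,"delta_pos": [0.096,0,-0.06],"twist": [0,0,0]},
  {"fingers": -1,"delta_pos": [0.096,0,-0.06],"twist": [0,0,0]},
])

```text
time_s: 5.2
tcp_pos: [0.5597, 0.0118, 0.3303]
eef_rot: [2.107, 2.33, -0.0]
force: [0.1, -0.7, -0.1]
gripper_width: 0.0915
grasp_force: 0.0
```

```bash
python3 go.py -.001 -.015 .0625; python3 -c "
from h import *
a=vision.camera('side')[200:350,260:400]
cv2.imwrite('pics/s2.png',cv2.resize(a,(560,600))[:,:,::-1])"
```

```text
t 5.2 grasp(fix) [-0.0011 -0.0148  0.1633] Ffix [ 0.  -0.7 -0.1] w 0.0915 gf 0.0
twist [0.0002 0.0004 0.0024]
delta [-2.000e-04  1.000e-04  1.008e-01]
```

View pics/s2.png

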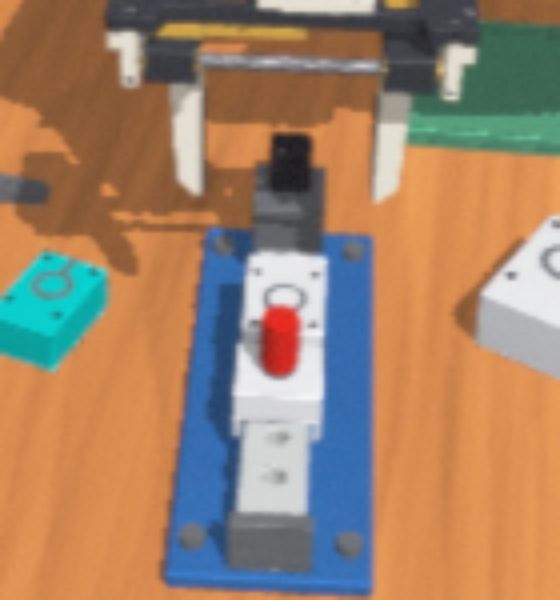

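The jaw at (288,210) is open with a gap to the block, and the fingers (190 and 385) are centred over the block. Descend and grip.

Emit:
arm_command([
  {"fingers": -1,"delta_pos": [0,0,0.035],"twist": [0,0,0]},
  {"fingers": -1,"delta_pos": [0,0,0.07],"twist": [0,0,0]},
  {"fingers": -1,"delta_pos": [0,0,0.09],"twist": [0,0,0.002]},
  {"fingers": 0,"delta_pos": [0,0,0.101],"twist": [0,0,0.002]},
  {"fingers": 1,"delta_pos": [0,0,0.101],"twist": [0,0,0.002]},
  {"fingers": 1,"delta_pos": [0,0,0.101],"twist": [0,0,0.002]},
  {"fingers": 1,"delta_pos": [0,0,0.101],"twist": [0,0,0.002]},
  {"fingers": 1,"delta_pos": [0,0,0.101],"twist": [0,0,0.002]},
  {"fingers": 1,"delta_pos": [0,0,0.101],"twist": [0,0,0.002]},
  {"fingers": 1,"delta_pos": [0,0,0.101],"twist": [0,0,0.002]},
  {"fingers": 1,"delta_pos": [0,0,0.101],"twist": [0,0,0.002]},
  {"fingers": 1,"delta_pos": [0,0,0.101],"twist": [0,0,0.002]},
])

```text
time_s: 6.25
tcp_pos: [0.5601, 0.0109, 0.23]
eef_rot: [2.111, 2.325, 0.001]
force: [-1.6, 0.6, 5.3]
gripper_width: 0.0456
grasp_force: 30.0
```

Emit:
arm_command([
  {"fingers": 1,"delta_pos": [0,0,0],"twist": [0,0,0]},
  {"fingers": 1,"delta_pos": [0,0,0],"twist": [0,0,0]},
  {"fingers": 1,"delta_pos": [0,0,0],"twist": [0,0,0]},
  {"fingers": 1,"delta_pos": [0,0,0],"twist": [0,0,0]},
])

```text
time_s: 6.58
tcp_pos: [0.5601, 0.0109, 0.23]
eef_rot: [2.112, 2.325, 0.001]
force: [-2.0, -0.4, 5.9]
gripper_width: 0.0459
grasp_force: 30.0
```

```bash
python3 go.py -.001 -.015 .2
```

```text
t 6.58 grasp(fix) [-0.0006 -0.0158  0.063 ] Ffix [-2.  -0.2  5.9] w 0.0459 gf 30.0
twist [ 0.0011  0.0003 -0.0018]
delta [ 0.0007 -0.     -0.137 ]
```

Emit:
arm_command([
  {"fingers": 1,"delta_pos": [0,0,-0.01],"twist": [0,0,0]},
  {"fingers": 1,"delta_pos": [0,0,-0.03],"twist": [0,0,0]},
  {"fingers": 1,"delta_pos": [0,0,-0.06],"twist": [0,0,0]},
  {"fingers": 1,"delta_pos": [0,0,-0.09],"twist": [0,0,0]},
  {"fingers": 1,"delta_pos": [0,0,-0.105],"twist": [0,0,0]},
  {"fingers": 1,"delta_pos": [-0.023,-0.01,-0.11],"twist": [0,0,0]},
  {"fingers": 1,"delta_pos": [-0.047,-0.02,-0.11],"twist": [0,0,0]},
  {"fingers": 1,"delta_pos": [-0.079,-0.034,-0.11],"twist": [0,0,0.01]},
  {"fingers": 1,"delta_pos": [-0.111,-0.048,-0.11],"twist": [0,0,0.02]},
  {"fingers": 1,"delta_pos": [-0.143,-0.062,-0.11],"twist": [0,0,0.03]},
  {"fingers": 1,"delta_pos": [-0.175,-0.076,-0.11],"twist": [0,0,0.04]},
  {"fingers": 1,"delta_pos": [-0.2,-0.087,-0.11],"twist": [0,0,0.04]},
])

```text
time_s: 7.58
tcp_pos: [0.4912, -0.1985, 0.3393]
eef_rot: [-2.16, -2.281, 0.001]
force: [0.6, 0.3, -2.5]
gripper_width: 0.0458
grasp_force: 30.0
```

Emit:
arm_command([
  {"fingers": 1,"delta_pos": [-0.028,-0.012,0],"twist": [0,0,0]},
  {"fingers": 1,"delta_pos": [-0.056,-0.024,0],"twist": [0,0,0]},
  {"fingers": 1,"delta_pos": [-0.084,-0.036,0],"twist": [0,0,0]},
  {"fingers": 1,"delta_pos": [-0.11,-0.047,0],"twist": [0,0,0]},
  {"fingers": 1,"delta_pos": [-0.125,-0.053,0],"twist": [0,0,0]},
  {"fingers": 1,"delta_pos": [-0.125,-0.053,0],"twist": [0,0,0]},
  {"fingers": 1,"delta_pos": [-0.125,-0.053,0],"twist": [0,0,0]},
])

```text
time_s: 8.17
tcp_pos: [0.446, -0.3248, 0.339]
eef_rot: [-2.16, -2.28, -0.0]
force: [0.6, 1.2, -2.6]
gripper_width: 0.0457
grasp_force: 30.0
```

```bash
python3 go.py 0 0 .029; python3 -c "
from h import *
a=vision.camera('side')[120:260,290:430];cv2.imwrite('pics/s3.png',cv2.resize(a,(560,560))[:,:,::-1])"
```

```text
t 8.17 grasp(fix) [-0.1473 -0.3385  0.172 ] Ffix [ 0.7  1.1 -2.6] w 0.0457 gf 30.0
twist [-0.0004 -0.0008 -0.0439]
delta [0.3446 0.1323 0.1433]
```

View pics/s3.png

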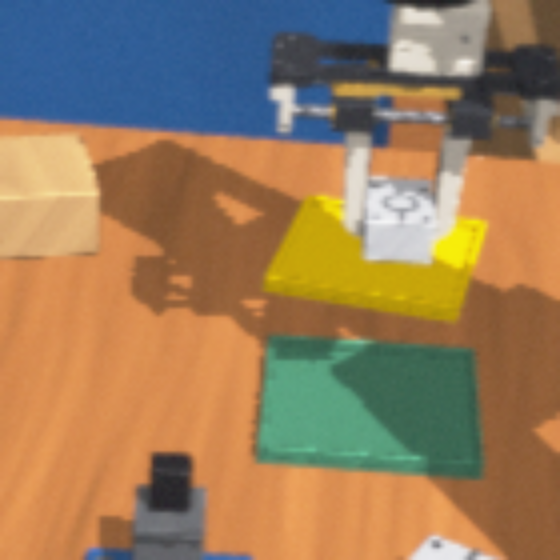

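The block is held level at (400,215), above the green tray at (370,405). Lower it.

Emit:
arm_command([
  {"fingers": 1,"delta_pos": [-0.003,0.006,0.03],"twist": [0,0,0]},
  {"fingers": 1,"delta_pos": [-0.003,0.006,0.06],"twist": [0,0,0]},
  {"fingers": 1,"delta_pos": [-0.003,0.006,0.09],"twist": [0,0,0]},
  {"fingers": 1,"delta_pos": [-0.003,0.006,0.115],"twist": [0,0,0]},
  {"fingers": 1,"delta_pos": [-0.003,0.006,0.13],"twist": [0,0,0]},
  {"fingers": 1,"delta_pos": [-0.003,0.006,0.137],"twist": [0,0,0]},
  {"fingers": 1,"delta_pos": [-0.003,0.006,0.14],"twist": [0,0,0]},
  {"fingers": 1,"delta_pos": [-0.003,0.006,0.142],"twist": [0,0,0]},
  {"fingers": 1,"delta_pos": [-0.003,0.006,0.143],"twist": [0,0,0]},
  {"fingers": 1,"delta_pos": [-0.003,0.006,0.143],"twist": [0,0,0]},
])

```text
time_s: 9.05
tcp_pos: [0.4533, -0.3272, 0.1974]
eef_rot: [2.157, 2.282, 0.0]
force: [0.3, -0.3, -2.6]
gripper_width: 0.0457
grasp_force: 30.0
```

```bash
python3 go.py 0 0 .0285
```

```text
t 9.05 grasp(fix) [-0.14   -0.342   0.0304] Ffix [ 0.3 -0.4 -2.6] w 0.0457 gf 30.0
twist [ 0.0015  0.0015 -0.0416]
delta [0.3473 0.1259 0.0016]
```

Not touching yet; lower another 2.5 mm and release.

Emit:
arm_command([
  {"fingers": 1,"delta_pos": [0,0,0.001],"twist": [0,0,0]},
  {"fingers": 1,"delta_pos": [0,0,0.002],"twist": [0,0,0]},
  {"fingers": 1,"delta_pos": [0,0,0.0025],"twist": [0,0,0]},
  {"fingers": 1,"delta_pos": [0,0,0.0025],"twist": [0,0,0]},
])

```text
time_s: 9.38
tcp_pos: [0.453, -0.3274, 0.195]
eef_rot: [2.157, 2.281, 0.0]
force: [-0.8, 1.5, 6.4]
gripper_width: 0.0459
grasp_force: 30.0
```

```bash
python3 go.py 0 0 .0285
```

```text
t 9.38 grasp(fix) [-0.1402 -0.3421  0.028 ] Ffix [-0.7  1.5  6.4] w 0.0459 gf 30.0
twist [ 0.0013  0.0012 -0.042 ]
delta [ 0.3475  0.126  -0.0008]
```

Emit:
arm_command([
  {"fingers": -0.4,"delta_pos": [0,0,0],"twist": [0,0,0]},
  {"fingers": -0.4,"delta_pos": [0,0,0],"twist": [0,0,0]},
  {"fingers": -0.4,"delta_pos": [0,0,0],"twist": [0,0,0]},
  {"fingers": -0.4,"delta_pos": [0,0,0],"twist": [0,0,0]},
  {"fingers": -0.4,"delta_pos": [0,0,0],"twist": [0,0,0]},
  {"fingers": -0.4,"delta_pos": [0,0,0],"twist": [0,0,0]},
  {"fingers": -0.4,"delta_pos": [0,0,-0.02],"twist": [0,0,0]},
  {"fingers": -0.4,"delta_pos": [0,0,-0.05],"twist": [0,0,0]},
  {"fingers": -0.4,"delta_pos": [0,0,-0.09],"twist": [0,0,0]},
  {"fingers": -0.4,"delta_pos": [0,0,-0.13],"twist": [0,0,0]},
  {"fingers": -0.4,"delta_pos": [0,0,-0.13],"twist": [0,0,0]},
])

```text
time_s: 10.3
tcp_pos: [0.4547, -0.3287, 0.3332]
eef_rot: [2.149, 2.273, 0.001]
force: [1.9, -1.2, 1.4]
gripper_width: 0.0652
grasp_force: 0.0
```

```bash
python3 go.py -.0005 .0425 .158
```

```text
t 10.3 grasp(fix) [-0.1374 -0.345   0.1662] Ffix [ 1.8 -1.4  1.4] w 0.0652 gf 0.0
twist [ 0.0095  0.0095 -0.0418]
delta [0.3914 0.1221 0.0057]
```

Emit:
arm_command([
  {"fingers": -0.4,"delta_pos": [0.02,0.006,0],"twist": [0,0,-0.01]},
  {"fingers": -0.4,"delta_pos": [0.055,0.017,0],"twist": [0,0,-0.02]},
  {"fingers": -0.4,"delta_pos": [0.095,0.03,0],"twist": [0,0,-0.03]},
  {"fingers": -0.4,"delta_pos": [0.134,0.042,0],"twist": [0,0,-0.042]},
  {"fingers": -0.4,"delta_pos": [0.173,0.054,0],"twist": [0,0,-0.042]},
  {"fingers": -0.4,"delta_pos": [0.212,0.066,0],"twist": [0,0,-0.042]},
  {"fingers": -0.4,"delta_pos": [0.251,0.078,0],"twist": [0,0,-0.042]},
  {"fingers": -0.4,"delta_pos": [0.29,0.09,0],"twist": [0,0,-0.042]},
  {"fingers": -0.4,"delta_pos": [0.329,0.103,0],"twist": [0,0,-0.042]},
  {"fingers": -0.4,"delta_pos": [0.368,0.115,0],"twist": [0,0,-0.042]},
  {"fingers": -0.4,"delta_pos": [0.39,0.123,0],"twist": [0,0,-0.042]},
  {"fingers": -0.4,"delta_pos": [0.39,0.123,0],"twist": [0,0,-0.042]},
])

```text
time_s: 11.3
tcp_pos: [0.5541, 0.0736, 0.3235]
eef_rot: [-2.105, -2.332, -0.003]
force: [0.7, 0.1, 0.2]
gripper_width: 0.0653
grasp_force: 0.0
```

Emit:
arm_command([
  {"fingers": -0.4,"delta_pos": [0,0,0],"twist": [0,0,0]},
  {"fingers": -0.4,"delta_pos": [0,0,0],"twist": [0,0,0]},
])

```text
time_s: 11.47
tcp_pos: [0.5534, 0.0689, 0.3232]
eef_rot: [-2.11, -2.328, 0.001]
force: [-0.7, 0.0, -0.2]
gripper_width: 0.0655
grasp_force: 0.0
```

```bash
python3 go.py -.0005 .0425 .089; python3 -c "
from h import *
a=vision.camera('side')[190:350,230:430];b=vision.camera('top')[230:340,230:450]
a=cv2.resize(a,(600,480))
cv2.imwrite('pics/s4.png',a[:,:,::-1]);cv2.imwrite('pics/t4.png',cv2.resize(b,(660,330))[:,:,::-1])"
```

```text
t 11.47 grasp(fix) [-0.0019  0.0426  0.1562] Ffix [-0.7  0.1 -0.2] w 0.0655 gf 0.0
twist [-0.0006  0.0005  0.0005]
delta [-0.0001  0.0014  0.0672]
```

View pics/s4.png

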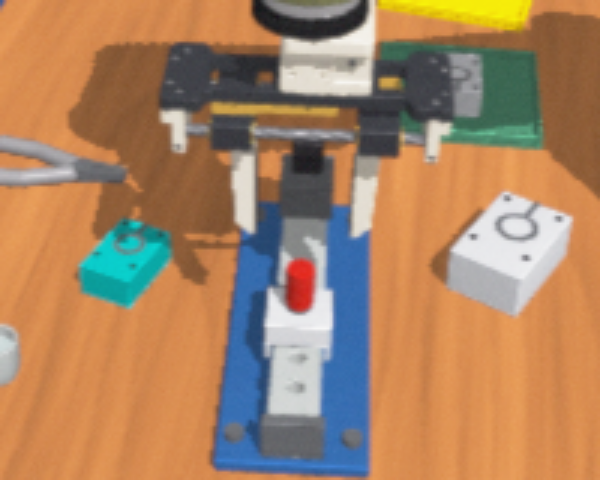

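The block lies in the green tray at (462,85), and the fingers (243 and 365) are centred on the knob at (300,285). Descend and grip it.

Emit:
arm_command([
  {"fingers": -0.4,"delta_pos": [0,0.001,0.025],"twist": [0,0,0]},
  {"fingers": -0.4,"delta_pos": [0,0.001,0.05],"twist": [0,0,0]},
  {"fingers": -0.4,"delta_pos": [0,0.001,0.067],"twist": [0,0,0]},
  {"fingers": 1,"delta_pos": [0,0.001,0.067],"twist": [0,0,0]},
  {"fingers": 1,"delta_pos": [0,0.001,0.067],"twist": [0,0,0]},
  {"fingers": 1,"delta_pos": [0,0.001,0.067],"twist": [0,0,0]},
  {"fingers": 1,"delta_pos": [0,0.001,0.067],"twist": [0,0,0]},
  {"fingers": 1,"delta_pos": [0,0.001,0.067],"twist": [0,0,0]},
  {"fingers": 1,"delta_pos": [0,0.001,0.067],"twist": [0,0,0]},
  {"fingers": 1,"delta_pos": [0,0.001,0.067],"twist": [0,0,0]},
  {"fingers": 1,"delta_pos": [0,0.001,0.067],"twist": [0,0,0]},
  {"fingers": 1,"delta_pos": [0,0.001,0.067],"twist": [0,0,0]},
])

```text
time_s: 12.57
tcp_pos: [0.5544, 0.0694, 0.2574]
eef_rot: [-2.109, -2.328, 0.001]
force: [-6.0, -0.6, 6.6]
gripper_width: 0.0212
grasp_force: 30.0
```

Emit:
arm_command([
  {"fingers": 1,"delta_pos": [0,0,0],"twist": [0,0,0]},
  {"fingers": 1,"delta_pos": [0,0,0],"twist": [0,0,0]},
  {"fingers": 1,"delta_pos": [0,0,0],"twist": [0,0,0]},
  {"fingers": 1,"delta_pos": [0,0,0],"twist": [0,0,0]},
])

```text
time_s: 12.9
tcp_pos: [0.5544, 0.0694, 0.2574]
eef_rot: [-2.109, -2.328, 0.001]
force: [-5.4, 0.1, 8.2]
gripper_width: 0.0215
grasp_force: 30.0
```

```bash
python3 go.py -.0005 .0425 .1
```

```text
t 12.9 grasp(fix) [-0.0009  0.0431  0.0904] Ffix [-5.4  0.6  8.2] w 0.0215 gf 30.0
twist [-0.0007  0.0003  0.0004]
delta [-0.0006  0.0003 -0.0096]
```

Emit:
arm_command([
  {"fingers": 1,"delta_pos": [0,-0.001,-0.003],"twist": [0,0,0]},
  {"fingers": 1,"delta_pos": [0,-0.001,-0.006],"twist": [0,0,0]},
  {"fingers": 1,"delta_pos": [0,-0.001,-0.009],"twist": [0,0,0]},
  {"fingers": 1,"delta_pos": [0,-0.001,-0.0125],"twist": [0,0,0]},
  {"fingers": 1,"delta_pos": [0,-0.001,-0.0125],"twist": [0,0,0]},
  {"fingers": 1,"delta_pos": [0,-0.001,-0.0125],"twist": [0,0,0]},
])

```text
time_s: 13.4
tcp_pos: [0.5537, 0.0693, 0.269]
eef_rot: [2.11, 2.327, 0.001]
force: [5.4, -0.9, -7.8]
gripper_width: 0.0215
grasp_force: 30.0
```

```bash
python3 go.py -.0005 .0425 .1
```

```text
t 13.4 grasp(fix) [-0.0013  0.0431  0.102 ] Ffix [ 5.2 -1.5 -7.8] w 0.0215 gf 30.0
twist [ 0.0007 -0.      0.0001]
delta [-0.0006  0.001   0.002 ]
```

Emit:
arm_command([
  {"fingers": 1,"delta_pos": [0.003,0.001,0],"twist": [0,0,0]},
  {"fingers": 1,"delta_pos": [0.008,0.001,0],"twist": [0,0,0]},
  {"fingers": 1,"delta_pos": [0.013,0.001,0],"twist": [0,0,0]},
  {"fingers": 1,"delta_pos": [0.018,0.001,0],"twist": [0,0,0]},
  {"fingers": 1,"delta_pos": [0.023,0.001,0],"twist": [0,0,0]},
  {"fingers": 1,"delta_pos": [0.027,0.001,0],"twist": [0,0,0]},
  {"fingers": 1,"delta_pos": [0.03,0.001,0],"twist": [0,0,0]},
  {"fingers": 1,"delta_pos": [0.03,0.001,0],"twist": [0,0,0]},
  {"fingers": 1,"delta_pos": [0.03,0.001,0],"twist": [0,0,0]},
])

```text
time_s: 14.15
tcp_pos: [0.5513, 0.0999, 0.2688]
eef_rot: [-2.108, -2.327, 0.0]
force: [-1.1, 3.4, -8.1]
gripper_width: 0.0212
grasp_force: 30.0
```

```bash
python3 go.py -.0005 .0725 .0904
```

```text
t 14.15 grasp(fix) [-0.0011  0.0739  0.1018] Ffix [-0.7  3.5 -8.1] w 0.0212 gf 30.0
twist [-0.001  -0.001   0.0007]
delta [-0.0012  0.0004  0.0114]
```

Emit:
arm_command([
  {"fingers": 1,"delta_pos": [-0.001,0,0],"twist": [0,0,0]},
  {"fingers": 1,"delta_pos": [-0.001,0,0.002],"twist": [0,0,0]},
  {"fingers": 1,"delta_pos": [-0.001,0,0.004],"twist": [0,0,0]},
  {"fingers": 1,"delta_pos": [-0.001,0,0.006],"twist": [0,0,0]},
  {"fingers": 1,"delta_pos": [-0.001,0,0.007],"twist": [0,0,0]},
  {"fingers": 1,"delta_pos": [-0.001,0,0.007],"twist": [0,0,0]},
])

```text
time_s: 14.65
tcp_pos: [0.5515, 0.0982, 0.2616]
eef_rot: [-2.11, -2.327, 0.001]
force: [-3.1, 1.4, -6.3]
gripper_width: 0.0213
grasp_force: 30.0
```

```bash
python3 go.py -.0005 .0725 .0904
```

```text
t 14.65 grasp(fix) [-0.001   0.072   0.0946] Ffix [-2.9  1.7 -6.3] w 0.0213 gf 30.0
twist [-0.0009 -0.0001 -0.    ]
delta [0.0005 0.0004 0.0042]
```

Emit:
arm_command([
  {"fingers": 1,"delta_pos": [0.0005,0,0.002],"twist": [0,0,0]},
  {"fingers": 1,"delta_pos": [0.0005,0,0.004],"twist": [0,0,0]},
  {"fingers": 1,"delta_pos": [0.0005,0,0.005],"twist": [0,0,0]},
  {"fingers": 1,"delta_pos": [0.0005,0,0.006],"twist": [0,0,0]},
  {"fingers": 1,"delta_pos": [0.0005,0,0.006],"twist": [0,0,0]},
  {"fingers": 1,"delta_pos": [0.0005,0,0.006],"twist": [0,0,0]},
])

```text
time_s: 15.15
tcp_pos: [0.5517, 0.0985, 0.2574]
eef_rot: [2.11, 2.328, -0.001]
force: [-10.7, -1.7, 6.8]
gripper_width: 0.0214
grasp_force: 30.0
```

```bash
python3 go.py -.0005 .0725 .0904; python3 -c "
from h import *
a=vision.camera('side')[190:350,230:430];b=vision.camera('top')[140:340,130:450]
cv2.imwrite('pics/s5.png',np.vstack([cv2.resize(a,(375,300)),cv2.resize(b,(375,234))])[:,:,::-1])"
```

```text
t 15.15 grasp(fix) [-0.0008  0.0722  0.0904] Ffix [-10.8  -0.6   6.8] w 0.0214 gf 30.0
twist [-0.0005  0.0006  0.0001]
delta [ 0.0002  0.0002 -0.    ]
```

View pics/s5.png

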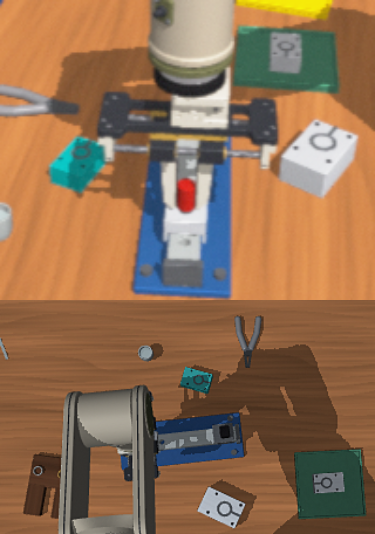

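The block is in the tray, the jaw is at its far end, and the stop has moved one hole with one left uncovered. The pin is at its original home height with 7 N resisting. I'll relieve the side load, settle, and hand in.

Emit:
arm_command([
  {"fingers": 1,"delta_pos": [0,-0.001,0.0005],"twist": [0,0,0]},
  {"fingers": 1,"delta_pos": [0,-0.0015,0.0005],"twist": [0,0,0]},
  {"fingers": 1,"delta_pos": [0,-0.0015,0.0005],"twist": [0,0,0]},
  {"fingers": 1,"delta_pos": [0,-0.0015,0.0005],"twist": [0,0,0]},
  {"fingers": 1,"delta_pos": [0,-0.0015,0.0005],"twist": [0,0,0]},
  {"fingers": 1,"delta_pos": [0,-0.0015,0.0005],"twist": [0,0,0]},
])

```text
time_s: 15.75
tcp_pos: [0.5509, 0.0984, 0.2574]
eef_rot: [2.109, 2.326, 0.002]
force: [-6.5, -1.0, 5.3]
gripper_width: 0.0212
grasp_force: 30.0
```

```bash
python3 go.py -.0005 .0725 .0904; python3 -c "
from h import *
F=bot.get_state()
if F['force'][2]>3 and F['grasp_force']>20: print(bot.sign_off())"
```

```text
t 15.75 grasp(fix) [-0.001   0.0722  0.0904] Ffix [-6.6 -0.3  5.3] w 0.0212 gf 30.0
twist [ 0.0025  0.0006 -0.    ]
delta [0.0002 0.0009 0.    ]
the job is handed in; nothing more can be done
None
```

The job is handed in at about 15.8 s of the 51 s: the jaw is fully open, the block lies released in the green tray, and the stop is pinned at the next hole with the red knob still gripped and pressed home; the result has not been reported back.

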